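# Lock away the bin with the breakable ramekin

## Task

One of the two lidded green bins has a white ceramic ramekin inside, which must be locked away from the toddler: press the raised shackle of that bin's padlock straight down into its body until the catch clicks and it stays down by itself. Leave the padlock of the other lidded bin, the one with the peach elephant teether, open.

Things in the scene. Friction and masses are not known exactly. Their poses are not given: they have to be found in the camera images.
- bow_r (a point): Highest outer point, mid-bow, of the raised padlock shackle on the bin holding the ramekin; about 157 mm above the table while open, goes down with the shackle. Steel U of 9 mm round wire, legs 30 mm apart, bow 45 mm above the brass body (52 wide, 26 deep, 52 high, its top 112 mm above the table). z up, y along the U from leg to leg, +x towards the bin (the padlock is on its robot side).
- shackle_r (a joint): How far that shackle is pressed in, in m: 0 raised. A spring of 1.5 to 3.5 N pushes it back up. The catch snaps in at about 0.013 against up to about 10 N; hard stop at 0.016; once caught and let go it rests at about 0.012. Pressed less, it springs back to 0.
- bow_t (a point): The same point on the identical padlock of the other bin (with the teether), which stays open. Both bins: 240 deep x 180 wide, clear lid, lid top 134 mm above the table; the bin's front is 27 mm behind the bow's middle, lid edge 22 mm. A thin steel tongue of the lid runs through the U, its top 124 mm above the table, always below the bow.
- ramekin: White ceramic ramekin, 84 mm across, 45 mm high, standing inside the bin to be locked under its shut clear lid, within 80 mm of the bin's middle; origin in the centre of its underside. It marks the bin and is not to be handled.

How it is judged:
By the outcome, as a careful person would: the job done as asked, in the order asked, and still so for the second after the job is handed in, with the robot touching nothing.
It also fails if it takes over 29 s, if anything falls off the work surface, if the arm or the gripper's body presses on something with over 40 N, if the wrist force passes 120 N, or if a joint passes its speed limit or range.

## Robot

A 6-joint arm with a two-finger parallel gripper is mounted at the origin on the work surface. World frame = base frame: x ahead of the robot, y to its left, z up, the work surface at z = 0. Lengths are in m, angles in rad, forces in N, time in s.
With the tool pointing down it reaches from about 0.375 to 0.975 m from the base axis. Payload 3.8 kg.
Tool frame: the origin (TCP) lies midway between the tips of the shut fingers; the grasp point (between the pads) lies 19 mm behind it; z points along the fingers, y is the line along which they close (so a half turn about z gives the same grasp; the last joint's range is limited). The gripper opens to 88 mm and grips with 3 to 60 N. Pads are 18 mm wide; open, the fingers measure 123 mm over their backs; the gripper's body (75 mm by 187 mm) begins 45 mm behind the grasp point.
Start: joints at [-1.296, 0.264, 1.604, -0, 1.274, -0.037], TCP at [0.207, -0.642, 0.21] pointing down, gripper open.
Joint ranges: [-2.63, 2.63], [-0.94, 2.18], [0.31, 2.57], [-1.31, 4.45], [0, 2.66], [-2.55, 2.55]. Speed limits (rad/s): [2.57, 2.57, 3.14, 3.14, 3.14, 3.14].

## Interface

Orientations are given as a rotation vector (axis times angle).
In Python, from cell import manip, inverse_kinematics, cams, order gives the robot as it stands. Calls block until the motion is done:
- manip.move_pose(position, orientation): joint-space move of the TCP to a pose.
- manip.move_linear(position, rate=0.15, rot=None): straight line of the TCP; rot=None keeps the orientation; rate is the mean speed in m/s.
- manip.set_joints(angles): joint-space move.
- manip.set_gripper(opening, force=None): finger opening in m; force is the grip in N (None keeps the last); returns when the fingers have stopped.
- manip.dwell(seconds).
- inverse_kinematics(position, orientation): joint angles nearest the present ones, or None.
- manip.state(): the state.
- cams.capture(name): name is "scene" or "top" or "wrist"; returns a dict with "image" (384x512x3 uint8, blue, green, red), "z_map" (384x512 float32, m along the optical axis (not along the pixel's ray), 0 where there is no reading), "intrinsics" (3x3 intrinsics, pixels), "position" and "orientation" of the camera in the world; the wrist camera has in their place "T_tool_cam" (4x4, takes a point from camera to tool coordinates, whose origin is the TCP and whose axes are the flange's). Camera axes: x right, y down, z forward; pixel columns grow to the right and rows downward; lengths in m; the calibration is good to about 2 mm. A picture is of the moment at which its call begins: read the wrist's pose just before it.
A pose or a line that the arm cannot do raises manip.IKError and nothing moves.
- order.close_job(): hands the job in; it is judged then, once.
The state is a dict: "clock": time; "joint_pos": joint angles; "joint_velocities": joint speeds; "tau": joint torques, N m; "tool_pos": TCP position; "tcp_rot": TCP orientation; "contact_force": force on the tool from outside, world axes, zero at the start; "moment": the same for the moment, N m; "gripper_width": finger opening in m; "grasp_force": force on a finger pad.
Only numpy, scipy, OpenCV 4.12 (cv2) and the standard library are available. Lean on these libraries where they do the work, as an engineer would, in place of code of your own. Each camera call takes 0.05 s, during which the arm holds its last target. There are 200 camera calls.

## Working session

There is one attempt and no reset: what is moved stays moved. The work goes in short steps, each a Python script; the robot and the scene stay as the last script left them, time stands still between calls to the robot, and variables do not carry over. Pictures are saved under pics/ and viewed, at most 10 in all, crops included, and the job is handed in when it is done.

```bash
mkdir -p pics
python3 - <<'E'
from cell import manip,cams
import cv2,numpy as np
for n in("scene","top"):
    c=cams.capture(n);cv2.imwrite(f"pics/{n}0.png",c["image"]);np.savez(f"{n}0.npz",**c)
    print(n,c["position"],c["orientation"],c["intrinsics"].tolist())
s=manip.state();print(s["clock"],s["tool_pos"],s["tcp_rot"],s["contact_force"])
E
```

```text
scene [ 1.19266625 -0.25733714  0.91272564] [-2.11784019 -1.42227504  0.47603144] [[443.01618661444667, 0.0, 258.58248948355936], [0.0, 443.01618661444667, 191.8633444784935], [0.0, 0.0, 1.0]]
top [ 0.55086361 -0.00333559  0.8836757 ] [-2.21426162  2.16123576 -0.1143221 ] [[365.15523635488125, 0.0, 256.94336149232157], [0.0, 365.15523635488125, 190.97777692376994], [0.0, 0.0, 1.0]]
0.1 [ 0.20687399 -0.6417762   0.20866159] [-3.10154099e+00 -4.87507464e-01  3.69138745e-04] [0.07366652 0.19394394 0.0095037 ]
```

View pics/scene0.png

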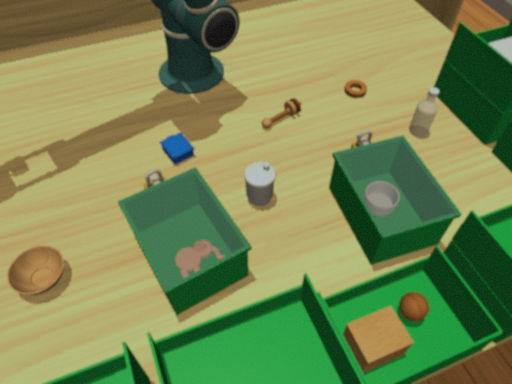

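View pics/top0.png

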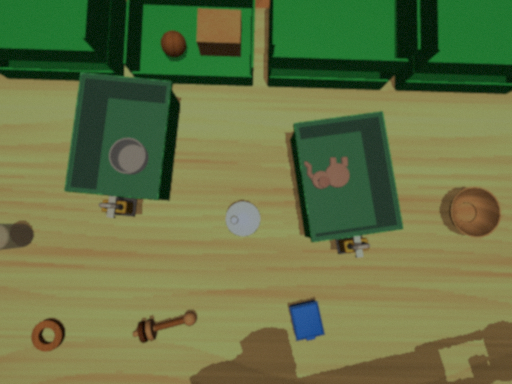

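The ramekin's bin is at right in the scene view (ramekin 382,198; padlock 362,139) and at left in the top view (ramekin 128,155; padlock about 115,206). The teether's bin is the other one, with its padlock at about (355,246) in the top view. Next I'll get a rough padlock position and the yaw from the lid's front edge.

```bash
cat > h.py <<'E'
import numpy as np,cv2
from scipy.spatial.transform import Rotation as R
def ray(K,p,Rm,uv,z):
    d=Rm@np.linalg.inv(K)@np.array([uv[0],uv[1],1.]);return p+d*(z-p[2])/d[2]
def cloud(c,p,Rm):
    K=c["intrinsics"];z=c["z_map"];v,u=np.indices(z.shape)
    P=np.stack([(u-K[0,2])/K[0,0]*z,(v-K[1,2])/K[1,1]*z,z],-1)@Rm.T+p
    P[z<=0]=np.nan;return P
E
python3 - <<'E'
from h import *
c=np.load("top0.npz");Rm=R.from_rotvec(c["orientation"]).as_matrix();P=cloud(c,c["position"],Rm);K=c["intrinsics"]
for r,cc in((206,112),(246,357)): print(np.round(P[r-10:r+12:2,cc-14:cc+18:4,2],3))
for uv in((112,206),(128,155)):print(ray(K,c["position"],Rm,uv,.157 if uv[0]==112 else .045))
# lid/bin top mask from depth
m=((np.abs(P[...,2]-.134)<.012)).astype(np.uint8)
m[:,200:]=0;m[:70]=0
n,l,s,_=cv2.connectedComponentsWithStats(m);i=1+s[1:,4].argmax();ys,xs=np.where(l==i);print(s[i])
rect=cv2.minAreaRect(P[ys,xs,:2].astype(np.float32));print(rect,cv2.boxPoints(rect))
cv2.imwrite("pics/crop.png",cv2.resize(c["image"][170:240,60:190],None,fx=6,fy=6,interpolation=cv2.INTER_CUBIC))
E
```

```text
[[ 0.002 -0.001  0.     0.124  0.125  0.059  0.128  0.135]
 [ 0.002 -0.    -0.001  0.125  0.124  0.059  0.06   0.061]
 [ 0.     0.112  0.112  0.123  0.125  0.11   0.059  0.06 ]
 [ 0.001  0.113  0.114  0.125  0.124  0.114  0.112  0.106]
 [ 0.148  0.156  0.156  0.154  0.149  0.129  0.112  0.111]
 [-0.002  0.156  0.157  0.155  0.146  0.135  0.112  0.109]
 [ 0.     0.111  0.113  0.124  0.122  0.125  0.11   0.106]
 [ 0.     0.113  0.11   0.123  0.113  0.111  0.114  0.102]
 [ 0.002 -0.001  0.07   0.124  0.06   0.108  0.109  0.101]
 [-0.004 -0.001  0.126  0.124 -0.001  0.069  0.072  0.071]
 [ 0.001  0.001  0.124  0.124  0.117 -0.     0.002  0.001]]
[[ 0.136  0.132  0.062  0.126  0.125  0.002 -0.001 -0.   ]
 [ 0.062  0.077    nan  0.125  0.123  0.112  0.001 -0.002]
 [ 0.104  0.109  0.112  0.125  0.123  0.114  0.003  0.002]
 [ 0.109  0.112  0.112  0.125  0.125  0.122  0.111  0.001]
 [ 0.107  0.111  0.129  0.125  0.155  0.154  0.153 -0.   ]
 [ 0.107  0.111  0.141  0.153  0.155  0.158  0.152 -0.   ]
 [ 0.104  0.113  0.139  0.15   0.156  0.114  0.111  0.001]
 [ 0.102  0.113  0.111  0.126  0.125  0.004  0.002  0.003]
 [ 0.073  0.072  0.     0.119  0.124 -0.001  0.001 -0.001]
 [ 0.003  0.001 -0.001  0.002  0.124  0.002 -0.     0.   ]
 [-0.002  0.002  0.001  0.117  0.124 -0.001  0.    -0.001]]
[0.57548211 0.26811897 0.157     ]
[0.69771684 0.2799861  0.045     ]
[   64    72   109   132 11355]
((0.7171063423156738, 0.2736840546131134), (0.19356833398342133, 0.26959356665611267), 85.87791442871094) [[0.57570124 0.1868397 ]
 [0.84459734 0.1674608 ]
 [0.85851145 0.3605284 ]
 [0.58961535 0.3799073 ]]
```

View pics/crop.png

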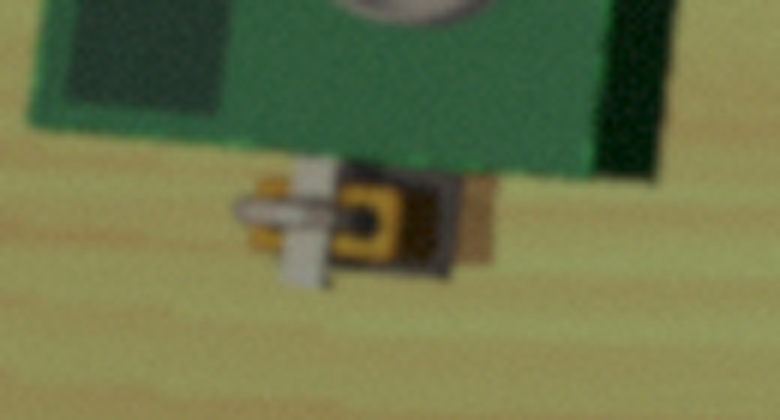

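Yaw is about -4° and the bow middle is near (0.575, 0.27). I'll move above it with the fingers shut and across the U's length, then take a closer look.

Run:
```python
from h import *
from cell import manip,cams,inverse_kinematics as ik
c=np.load("top0.npz");Rm=R.from_rotvec(c["orientation"]).as_matrix();P=cloud(c,c["position"],Rm)
B=P[190:225,90:135].reshape(-1,3);B=B[B[:,2]>.145];print("bow pts",len(B),(B.min(0)+B.max(0))/2,np.ptp(B,axis=0))
yaw=np.arctan2(-.0194,.2689)
o=[(R.from_euler('z',yaw+a)*R.from_euler('x',np.pi)).as_rotvec() for a in(0,np.pi)]
t=[.575,.272,.28];q=[ik(t,k) for k in o];print(q)
k=o[int(np.argmin([abs(j[5]) if j is not None else 9 for j in q]))];print(k)
manip.set_gripper(0.0,10)
manip.move_pose(t,k)
s=manip.state();c=cams.capture("wrist");cv2.imwrite("pics/w1.png",c["image"]);np.savez("w1.npz",**c,tp=s["tool_pos"],tr=s["tcp_rot"])
print(s["clock"],s["tool_pos"],s["gripper_width"],s["contact_force"])
T=c["T_tool_cam"];Rt=R.from_rotvec(s["tcp_rot"]).as_matrix();P=cloud(c,Rt@T[:3,3]+s["tool_pos"],Rt@T[:3,:3])
m=(np.abs(P[...,0]-.575)<.04)&(np.abs(P[...,1]-.272)<.04)&(P[...,2]>.140)&(P[...,2]<.17)
B=P[m];print("wrist bow",len(B));
if len(B):
  uv=np.argwhere(m);print(uv.min(0),uv.max(0),B.min(0),B.max(0));H=B[B[:,2]>.15];print(np.median(H,axis=0),H.min(0),H.max(0),cv2.minAreaRect(B[:,:2].astype(np.float32)))
```

```text
bow pts 76 [0.57831454 0.28275477 0.1514258 ] [0.0097853  0.03382637 0.0128165 ]
[array([0.4026953 , 0.15662597, 1.60426393, 0.        , 1.38070275,
       2.04551262]), array([ 0.4026953 ,  0.15662597,  1.60426393,  0.        ,  1.38070275,
       -1.09608003])]
[1.13105866e-01 3.13955593e+00 1.92242356e-16]
4.8417 [0.57536097 0.27125534 0.27991687] 0.0007112321590873 [-0.4135541  -0.23938774  0.01217282]
wrist bow 257
[171 253] [180 285] [0.57043008 0.26501372 0.14038458] [0.58015193 0.30155927 0.15725481]
[0.57487113 0.28307456 0.15414043] [0.57102908 0.26858134 0.15007524] [0.57991265 0.29738568 0.15725481] ((0.5753938555717468, 0.2832779884338379), (0.03649634122848511, 0.008425609208643436), 86.63296508789062)
```

View pics/w1.png

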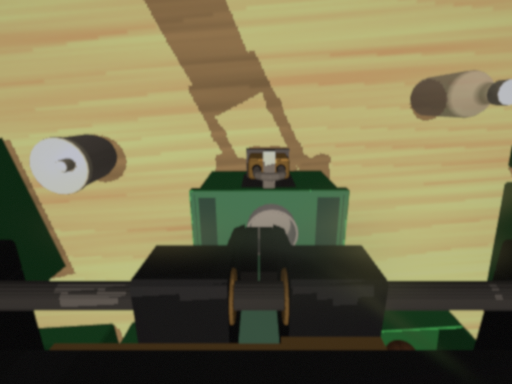

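The wrist view confirms the padlock (269,165) in front of the ramekin's bin (272,225). The bow middle is about (0.576, 0.283, 0.157). I'll press in steps while watching the force.

Run:
```python
from h import *
from cell import manip,cams
def st(l): s=manip.state();print(l,round(s["clock"],2),np.round(s["tool_pos"],4),np.round(s["contact_force"],1));return s
x,y=.576,.283
manip.move_linear([x,y,.165],rate=.12);f0=st("above")["contact_force"][2]
for z in np.arange(.158,.1375,-.001):
    manip.move_linear([x,y,z],rate=.02);s=st(round(z,4))
    if s["contact_force"][2]-f0>18: break
```

```text
above 6.01 [0.5768 0.2833 0.1661] [-0.1 -0.8 -0.1]
0.158 6.51 [0.5759 0.2829 0.1578] [-0.3  0.2  0.2]
0.157 6.76 [0.576 0.283 0.157] [-1.3 -1.1 -0. ]
0.156 7.01 [0.5759 0.283  0.1559] [-0.1 -0.8 -0.4]
0.155 7.26 [0.5759 0.283  0.1549] [-0.   0.2 -0.4]
0.154 7.51 [0.5759 0.2829 0.1539] [-0.2  0.1 -0.1]
0.153 7.76 [0.5759 0.283  0.1529] [ 0.1 -0.9  0.4]
0.152 8.01 [0.5759 0.283  0.1519] [ 0.5 -0.2  0.2]
0.151 8.26 [0.5759 0.283  0.1509] [ 0.7 -0.   0.1]
0.15 8.51 [0.5759 0.283  0.1499] [ 0.2  0.6 -0.1]
0.149 8.76 [0.5759 0.283  0.1489] [-0.4 -0.7  0.2]
0.148 9.01 [0.5759 0.283  0.1479] [-0.7 -0.1 -0. ]
0.147 9.26 [0.5759 0.283  0.1469] [ 0.3 -0.4 -0.2]
0.146 9.51 [0.5759 0.283  0.1459] [-0.9 -0.4  0.4]
0.145 9.76 [0.5759 0.283  0.1449] [ 0.2 -0.4  0.5]
0.144 10.01 [0.5759 0.283  0.1439] [-1.  -0.8  1.1]
0.143 10.26 [0.5759 0.283  0.1429] [ 0.4 -0.2 -0.1]
0.142 10.51 [0.5759 0.283  0.1419] [-0.4 -0.7  0.1]
0.141 10.76 [0.5759 0.2829 0.1409] [-0.6  0.   0.4]
0.14 11.01 [0.5759 0.283  0.1399] [ 0.8 -0.4  0.2]
0.139 11.26 [0.5759 0.283  0.1389] [-0.4 -0.2 -0.3]
0.138 11.51 [0.576  0.283  0.1379] [1.  0.5 0.1]
```

No contact at all, so I'll look before doing anything else.

Run:
```python
from h import *
from cell import manip,cams
o=[]
s=manip.state()
for n in("scene","wrist"):
    c=cams.capture(n);np.savez(n+"2.npz",**c,tp=s["tool_pos"],tr=s["tcp_rot"]);o.append(c["image"])
a=cv2.resize(o[0][90:190,300:430],(520,400),interpolation=cv2.INTER_CUBIC);b=o[1][100:350,180:340]
b=cv2.resize(b,(256,400));cv2.imwrite("pics/x2.png",np.hstack([a,b]))
```

```text
(no output)
```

View pics/x2.png

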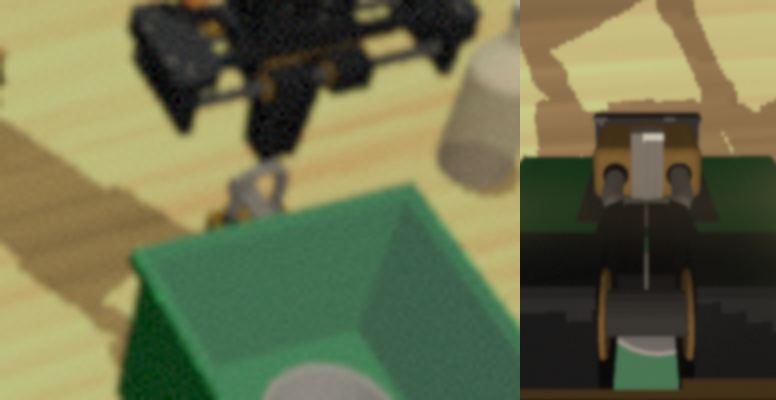

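In the scene view the fingertip ends just at or behind the bow's top (265,160 in the crop), and the shackle is still raised. I'll compare the measured tip and bow positions from the scene depth with the reported TCP.

Run:
```python
from h import *
c=np.load("scene2.npz");Rm=R.from_rotvec(c["orientation"]).as_matrix();K=c["intrinsics"];p=c["position"]
P=cloud(c,p,Rm);print("tp",c["tp"],c["tr"])
for q in(c["tp"],[.576,.283,.157]):
    a=K@Rm.T@(np.array(q)-p);print("proj",a[:2]/a[2])
g=c["image"].max(-1)
for v in range(112,146,2):
    print(v,[(u,*np.round(P[v,u]*1000).astype(int),g[v,u]) for u in range(360,374,3)])
```

```text
tp [0.57595062 0.28296986 0.13791964] [-1.13093883e-01 -3.13944380e+00  1.12102013e-04]
proj [364.08035196 134.75878356]
proj [365.64312223 129.15914308]
112 [(360, np.int64(597), np.int64(236), np.int64(246), np.uint8(83)), (363, np.int64(600), np.int64(242), np.int64(246), np.uint8(62)), (366, np.int64(602), np.int64(248), np.int64(246), np.uint8(78)), (369, np.int64(606), np.int64(253), np.int64(248), np.uint8(28)), (372, np.int64(608), np.int64(260), np.int64(247), np.uint8(31))]
114 [(360, np.int64(599), np.int64(235), np.int64(242), np.uint8(116)), (363, np.int64(573), np.int64(265), np.int64(210), np.uint8(42)), (366, np.int64(602), np.int64(250), np.int64(239), np.uint8(65)), (369, np.int64(608), np.int64(253), np.int64(243), np.uint8(26)), (372, np.int64(609), np.int64(260), np.int64(242), np.uint8(24))]
116 [(360, np.int64(390), np.int64(411), np.int64(-3), np.uint8(177)), (363, np.int64(575), np.int64(266), np.int64(205), np.uint8(34)), (366, np.int64(602), np.int64(251), np.int64(233), np.uint8(29)), (369, np.int64(611), np.int64(252), np.int64(240), np.uint8(23)), (372, 
[... 4069 characters left out ...]
(-5), np.uint8(187))]
142 [(360, np.int64(572), np.int64(280), np.int64(110), np.uint8(109)), (363, np.int64(586), np.int64(277), np.int64(125), np.uint8(119)), (366, np.int64(588), np.int64(285), np.int64(123), np.uint8(117)), (369, np.int64(582), np.int64(299), np.int64(113), np.uint8(99)), (372, np.int64(601), np.int64(291), np.int64(133), np.uint8(149))]
144 [(360, np.int64(581), np.int64(274), np.int64(114), np.uint8(109)), (363, np.int64(598), np.int64(268), np.int64(132), np.uint8(109)), (366, np.int64(600), np.int64(276), np.int64(131), np.uint8(126)), (369, np.int64(604), np.int64(281), np.int64(133), np.uint8(123)), (372, np.int64(606), np.int64(289), np.int64(132), np.uint8(127))]
```

The depth data show the fingertip's real lower end at z≈0.165 while the reported TCP is at 0.138. The tip is therefore about 27 mm higher than the TCP implies and hasn't reached the bow; x and y are right. I'll keep going down under force guard.

Run:
```python
from h import *
from cell import manip
x,y=.576,.283
def go(z,r=.03):
    manip.move_linear([x,y,z],rate=r);s=manip.state();f=s["contact_force"][2]
    print(round(z,4),round(s["clock"],2),round(s["tool_pos"][2],4),np.round(s["contact_force"],1));return f
z=.138
while z>.118:
    z-=.002
    if go(z)>1.3: break
else: raise SystemExit("no contact")
z0=z;z-=.009;f=go(z)
while f<18 and z>z0-.0175: z-=.001;f=go(z,.02)
```

```text
0.136 11.86 0.1358 [-0.7 -0.8 -0.5]
0.134 12.11 0.1337 [ 0.1  0.8 -0.4]
0.132 12.36 0.1318 [ 0.1 -0.3  0.5]
0.13 12.61 0.1298 [0.6 0.8 0.1]
0.128 12.86 0.128 [ 0.6 -0.3 -0.3]
0.126 13.11 0.1264 [-0.6 -0.3  3.2]
0.117 13.56 0.1169 [ 1.  -0.2  0.8]
0.116 13.81 0.1159 [0.5 0.1 0.8]
0.115 14.06 0.1151 [0.1 0.5 1.9]
0.114 14.31 0.114 [0.6 0.1 2.8]
0.113 14.56 0.113 [ 0.7 -0.4  1.7]
0.112 14.81 0.112 [1.4 1.2 2.1]
0.111 15.06 0.1117 [ 0.5 -1.3  5.4]
0.11 15.31 0.1116 [-1.8 -0.2  8.5]
0.109 15.56 0.1114 [-3.5 -2.1 11.1]
0.108 15.81 0.1113 [-5.4 -1.5 16.2]
```

The shackle reached the hard stop about 15.7 mm after contact. I'll lift off and check that it stays down.

Run:
```python
from h import *
from cell import manip,cams
x,y=.576,.283
manip.move_linear([x,y,.107],rate=.02);print(manip.state()["contact_force"])
manip.move_linear([x,y,.25],rate=.1)
s=manip.state();c=cams.capture("wrist");sc=cams.capture("scene");print(s["clock"])
T=c["T_tool_cam"];Rt=R.from_rotvec(s["tcp_rot"]).as_matrix();Rs=R.from_rotvec(sc["orientation"]).as_matrix()
for P in(cloud(c,Rt@T[:3,3]+s["tool_pos"],Rt@T[:3,:3]),cloud(sc,sc["position"],Rs)):
    m=(np.abs(P[...,0]-.576)<.012)&(np.abs(P[...,1]-.283)<.02)&(P[...,2]>.127)&(P[...,2]<.17)
    B=P[m][:,2];print(len(B),np.percentile(B,[50,90,97]) if len(B) else "")
cv2.imwrite("pics/x3.png",cv2.resize(sc["image"][90:190,300:430],(780,600),interpolation=cv2.INTER_CUBIC))
```

```text
[-5.38420604 -3.40620671 19.03998161]
17.6417
291 [0.14093624 0.14383181 0.1445488 ]
57 [0.13757601 0.1417237  0.14269364]
```

View pics/x3.png

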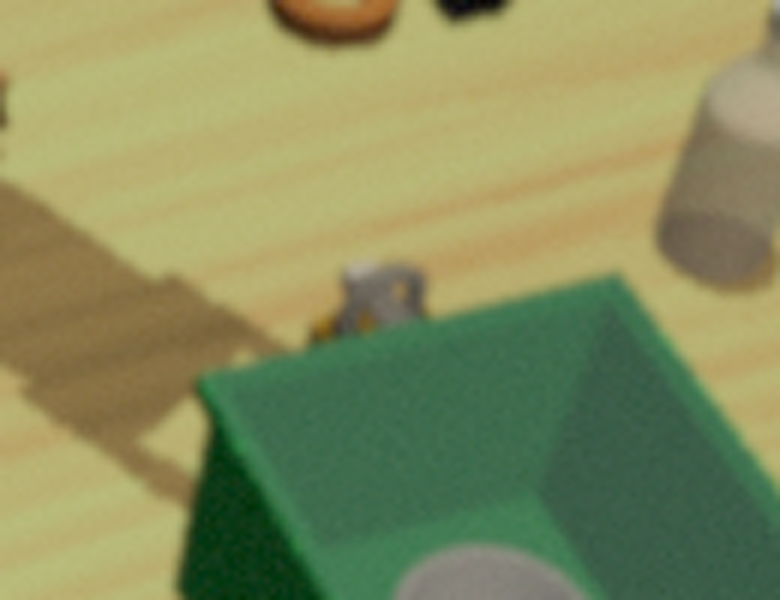

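The shackle (385,285 in the crop) stays down with the arm clear. Its top reads about 0.1445 m, which is 12 mm below the open height, so the catch is in.

```bash
python3 -c "
from cell import order
print(order.close_job())"
```

```text
the job is handed in; nothing more can be done
None
```

The padlock on the ramekin's bin is pressed shut and stays down by itself (shackle about 12 mm lower than open); the teether bin's padlock was not touched, and the job is handed in.

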